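# Hang the hook-back bin on the slatted panel and stand the dropper bottle in it

### The arm

A 7-joint arm with a two-finger parallel gripper is mounted at the origin on the work surface. World frame = base frame: x ahead of the robot, y to its left, z up, the work surface at z = 0. Lengths are in mm, angles in rad, forces in N, time in s.
With the tool pointing down it reaches from about 425 to 875 mm from the base axis. Payload 9.9 kg.
Tool frame: the origin (TCP) lies midway between the tips of the shut fingers; the grasp point (between the pads) lies 19 mm behind it (bot.grasp_offset is the distance from the TCP to the grasp point, in mm); z points along the fingers, y is the direction in which the jaws open and shut (so a half turn about z gives the same grasp; the last joint's range is limited). The gripper opens to 85 mm and grips with 20 to 120 N. Pads are 22 mm wide; open, the fingers measure 114 mm over their backs; the gripper's body (76 mm by 85 mm) begins 54 mm behind the grasp point. The pads swing forward as they close: fully open they stand 13 mm farther back than shut.
Start: joints at [-1.354, 0.576, 0.025, 1.437, -0.015, 1.129, -0.057], TCP at [199.985, 644.698, 231.289] pointing down, gripper open.
Joint ranges: [-2.76, 2.76], [-0.34, 2.15], [-1.52, 1.57], [0.19, 2.46], [-1.09, 4.23], [0.17, 1.99], [-2.82, 2.82]. Speed limits (rad/s): [2.22, 2.22, 3.01, 3.01, 3.14, 3.14, 3.14].

### API

Orientations are given as a 3x3 rotation matrix whose columns are the frame's x, y, z axes.
In Python, from plant import bot gives the robot as it stands. The module is installed in compiled form; this text tells all that it offers.
- The arm moves only by the shell command python3 -m creep 'ROWS' [OPENING]. ROWS is JSON, a list of rows, each a list of 4 numbers: the shift along the world's x, y, z in m, then the turn about the world's z in degrees. A call has 1 to 5 rows; each row is the pose to reach, as a shift and turn from the pose commanded when the call began; what a row does not reach only later rows make up. A row lasts 1/8 s, in which the tool goes at most 62.5 mm and 10.7 degrees, less where a joint would pass 70% of its speed; a pose out of reach is approached as far as the arm can. A call with a gripper value outside its range is refused whole. OPENING is the opening, from 0 (shut) to 1 (fully open), set as the call begins (- or left out, the last holds). The fingers move at their own pace and stop on an object; the grip force is fixed at half the most. Time passes only in rows, so rows that repeat a pose let the fingers close. It gives the time, the measured TCP pose, the force and the opening at its end, in the units of the state.
- bot.sense(): the state, without advancing time (a new reading comes with each control period).
- bot.read_camera(name): name is "side" or "top" or "wrist"; returns (picture, depth): 384x512x3 uint8, blue, green, red; 384x512 float32, mm along the optical axis (not along the pixel's ray), 0 where there is no reading.
- bot.camera_params(name): a dict with "K" (3x3 intrinsics, pixels), "k1" (the pictures are not rectified: a ray, as slopes to the right and down, at radius r is drawn at 1 + k1 r^2 times it, then the intrinsics apply), "xyz" and "orientation" of the camera in the world. Camera axes: x right, y down, z forward; pixel columns grow to the right and rows downward; lengths in mm; the calibration is good to about 2 mm. A picture is of the moment at which its call begins: read the wrist's pose just before it. camera_params takes no time and is no camera call; for the wrist camera it gives the pose at the moment of the call.
- bot.job_done(): hands the job in, once; it reports no verdict.
Trained networks look in the newest picture that a camera, given by its name, has taken for a name from the list of things; names that differ only in an ending like _2 or _b are one class to them, and where a whole thing is asked for, a point or a joint stands for the part that bears it (a point fixed in the world has none). Each returns a list of dicts, best first, with "confidence" (0 to 1); they miss things now and then, are a little off and sometimes report something else, mostly with a low value. They report only what shows in the picture. A call takes as long as a camera call.
- bot.search_frame(camera, target): "xyz" ([x, y, z] in mm, in the coordinates of the camera as it stood for that picture, good to about 4 mm: the middle of the surface that is visible of it).
- bot.masks_of(camera, target): "region" (384x512 bool, what is visible of it).
The state is a dict: "time_s": time; "joint_pos": joint angles; "qvel": joint speeds; "joint_efforts": joint torques, N m; "ee_pos": TCP position; "tcp_rot": TCP orientation; "ft_force": force on the tool from outside, world axes, zero at the start; "moment": the same for the moment, N m; "opening": finger opening in mm.
Only numpy, scipy, OpenCV 4.12 (cv2) and the standard library are available. Lean on these libraries where they do the work, as an engineer would, in place of code of your own. Each camera call takes 0.05 s, during which the arm holds its last target. There are 200 camera calls.

### The job

Hang the small hook-back bin in the upper groove of the slatted panel: hook tilted in behind the lip, then swung down until it is fully home, hanging level with its back flat against the panel, and let go of it. Then stand the small dropper bottle upright in the hanging bin, and leave the other things on the vanity where they are.

Things in the scene. Friction and masses are not known exactly. Their poses are not given: they have to be found in the camera images.
- panel: Fixed grey slatted panel on the robot's right, 260 mm wide (y), 203 high, 38 thick, with a 6 mm foot plate behind it. Origin at table height in the middle of its front face; +x goes into the panel, -x out of its front, z up. Its front has two equal grooves along y. A short steel peg (6 mm rod) stands 50 mm out of the lower groove at y +105 mm.
- groove (a point): Upper groove: point in the plane of the front face, mid-width, on the ledge (lower edge) of the mouth, 155 mm above the table; panel's axes. From here the mouth spans z 0 to +20 mm along the whole width. Behind it a cavity runs to x 30 mm, floor level with the ledge, roof at z +38. Panel top at z +48. Below the ledge the face is flat to z -75.
- groove_lip (a point): Lower front edge of the lip above that mouth, mid-width, 20 mm over the ledge point; panel's axes. The lip is 5 mm thick (x 0 to 5) and the cavity reaches 18 mm up behind it.
- lower_groove (a point): The ledge point of the lower groove, 95 mm below the upper one. Not to be used.
- bin_center (a point): Centre of the white hook-back bin, 19 mm above its underside. 60 mm deep (x), 56 wide (y), walls 3 mm thick and 38 high, floor 3 mm, open on top, about 80 g; -x is its front. Its back plate (x +27 to +30) is 62 mm high and carries the hook. It starts standing on the table, hook up, back turned roughly to the panel.
- bin_tongue (a point): Tip of the bin's hook, bin axes. From the back plate a 4 mm thick neck, 58 to 62 mm above the underside, runs to bin x +42 mm; at its end a tongue (x +38 to +42) rises to 86 mm above the underside; both 44 mm wide (y). The tongue is taller than the groove's mouth, so it enters only with the bin's front tilted up.
- bin_heel (a point): Back face of the bin right under the neck (bin x +30 mm, 58 mm above the underside, mid-width), bin axes. Home: at the ledge's height, 0 to 3 mm out from the panel's face, anywhere along the groove, bin upright, its x along the panel's x. To enter at 42 deg front-up tilt it passes 21 mm out, 2 mm under the ledge, then along the tongue to 5 mm out, 14 above; the front then swings down as it sinks to the ledge.
- bottle_center (a point): Centre of the white dropper bottle, standing, 80 mm high: round body 30 mm across up to 50 mm, round cap 24 mm across from 55 mm to the top; about 50 g. This point is 40 mm above its foot.
- lens_case_center (a point): Bystander: white twist-cap lens case lying flat, two round caps side by side along its x, 68 x 32 x 15 mm. Leave it.
- tweezers_center (a point): Bystander: beige plastic tweezers lying along x, 105 mm long, 5 mm high. Leave them.
- ring_dish_rim (a point): Bystander: sage ceramic ring dish, 84 mm across, 22 mm high; the point is the centre of its mouth. Leave it.
- alu_box: Bystander: small aluminium box with its flip lid shut, 85 x 60 x 30 mm; origin at the centre of its underside. Leave it.

How it is judged (in metres and radians):
On the way:
1. the bin hangs fully home in the upper groove and has been let go, the bottle not yet in it (x of bin_heel in the frame of groove between -0.006 and 0.003 m and z of bin_heel in the frame of groove between -0.003 and 0.004 m and y of bin_heel in the frame of groove between -0.105 and 0.105 m and angle between bin_heel's own z axis and vertical below 0.1 rad and angle between the x axis of bin_heel and the x axis of groove, either way round below 0.12 rad and contact force between the fingers and bin below 0.05 N and horizontal distance between bottle_center and bin_center above 0.06 m), for 0.3 s.
At the end, for the whole second after the job is handed in: Bin heel -6 to +3 mm from the panel face, -3 to +4 mm from the ledge height, within 105 mm of the groove middle; bin upright within 0.10 rad, square within 0.12 rad. Bottle stands on the bin floor within 0.25 rad of upright. Both released and at rest (x of bin_heel in the frame of groove between -0.006 and 0.003 m and z of bin_heel in the frame of groove between -0.003 and 0.004 m and y of bin_heel in the frame of groove between -0.105 and 0.105 m and angle between bin_heel's own z axis and vertical below 0.1 rad and angle between the x axis of bin_heel and the x axis of groove, either way round below 0.12 rad and contact force between the fingers and bin below 0.05 N and x of bottle_center in the frame of bin_center between -0.016 and 0.016 m and y of bottle_center in the frame of bin_center between -0.016 and 0.016 m and z of bottle_center in the frame of bin_center between 0.016 and 0.034 m and angle between bottle_center's own z axis and vertical below 0.25 rad and contact force between the fingers and bottle below 0.05 N and linear speed of each of bin, bottle below 0.02 m/s); the robot touches nothing.
It fails at once if a bystander moved by more than 30 mm (distance of any of lens_case_center, tweezers_center, ring_dish_rim, alu_box from where it was at the start of the episode above 0.03 m).
It also fails if it takes over 67 s, if anything falls off the work surface, if the arm or the gripper's body presses on something with over 40 N, if the wrist force passes 120 N, or if a joint passes its speed limit or range.

## Working session

There is one attempt and no reset: what is moved stays moved. The work goes in short steps, Python scripts to look and compute and a shell command to move; the robot and the scene stay as the last step left them, time stands still between calls to the robot, and variables do not carry over. Pictures are saved under pics/ and viewed, about 8 in all and at most 12, crops included, and the job is handed in when it is done.

```bash
mkdir -p pics; cat >h.py <<'E'
import numpy as np, cv2
from plant import bot
def cam(n):
    p=bot.camera_params(n); pic,d=bot.read_camera(n)
    return pic,d,p
def toworld(p,c): return np.array(p["orientation"])@np.array(c)+np.array(p["xyz"])
def pts(d,p,mask):
    v,u=np.nonzero(mask&(d>0)); K=np.array(p["K"]); D=np.array([p["k1"],0,0,0,0.])
    s=cv2.undistortPoints(np.stack([u,v],1).astype(float).reshape(-1,1,2),K,D).reshape(-1,2)
    z=d[v,u]; return np.c_[s*z[:,None],z]@np.array(p["orientation"]).T+np.array(p["xyz"]), u,v
def find(n,t,p):
    return [(np.round(toworld(p,r["xyz"]),0).tolist(),round(r["confidence"],2)) for r in bot.search_frame(n,t)[:2]]
def st():
    s=bot.sense(); print("t",s["time_s"],"tcp",np.round(s["ee_pos"],1),"F",np.round(s["ft_force"],1),"op",s["opening"])
    return s
E
python3 - <<'E'
from h import *
s=st(); print(np.round(s["tcp_rot"],2))
ims=[]
for n in("top","side"):
    pic,d,p=cam(n); ims.append(pic); print(n,np.round(p["xyz"]),np.round(p["orientation"],2).tolist(), p["k1"])
    for t in("panel","bin_center","bottle_center","lens_case_center","tweezers_center","ring_dish_rim","alu_box"): print(t,find(n,t,p))
    np.savez(f"{n}.npz",pic=pic,d=d,**{k:np.array(v) for k,v in p.items()})
cv2.imwrite("pics/a.png",np.vstack(ims)[:, :])
cv2.imwrite("pics/a.png",cv2.resize(np.vstack(ims),(400,600)) if 0 else np.hstack([cv2.resize(i,(400,300)) for i in ims]))
cv2.imwrite("pics/top.png",ims[0]);cv2.imwrite("pics/side.png",ims[1])
E
```

```text
t 0.0 tcp [199.9 644.2 230.4] F [0.3 0.1 0.2] op 85.64043826737264
[[-0.96  0.3  -0.  ]
 [ 0.3   0.96 -0.  ]
 [-0.   -0.   -1.  ]]
top [501.  49. 974.] [[0.01, -1.0, 0.06], [-1.0, -0.01, -0.03], [0.03, -0.06, -1.0]] -0.08463048708196917
panel [([581.0, -237.0, 153.0], 0.88)]
bin_center [([497.0, 45.0, 5.0], 0.87)]
bottle_center [([558.0, 243.0, 62.0], 0.56)]
lens_case_center []
tweezers_center [([405.0, 167.0, 5.0], 0.49)]
ring_dish_rim [([692.0, 243.0, 15.0], 0.86)]
alu_box [([438.0, -97.0, 29.0], 0.61)]
side [ 194. -310.  687.] [[0.67, -0.54, 0.5], [-0.74, -0.49, 0.45], [0.0, -0.68, -0.73]] -0.030699427484745277
panel [([571.0, -275.0, 7.0], 0.86)]
bin_center [([496.0, 49.0, 22.0], 0.59), ([703.0, 95.0, 15.0], 0.3)]
bottle_center [([555.0, 232.0, 49.0], 0.78)]
lens_case_center [([704.0, 95.0, 15.0], 0.54), ([495.0, 47.0, 24.0], 0.17)]
tweezers_center [([408.0, 168.0, 5.0], 0.63)]
ring_dish_rim [([702.0, 241.0, 16.0], 0.7)]
alu_box [([432.0, -103.0, 31.0], 0.56)]
```

View pics/a.png

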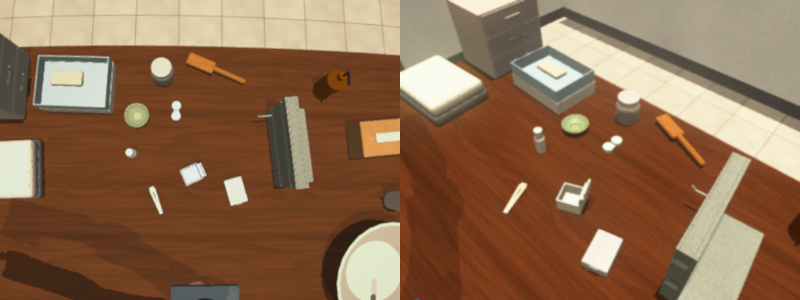

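```bash
python3 - <<'E'
from h import *
for n in("top","side"):
    pic,d,p=cam(n)
    def get(t):
        r=bot.masks_of(n,t)
        if not r: print(n,t,"none"); return None
        return pts(d,p,np.array(r[0]["region"],bool))[0]
    P=get("panel")
    if P is not None:
        top=P[(abs(P[:,2]-203)<6)]
        if len(top)>20: r=cv2.minAreaRect(top[:,:2].astype(np.float32)); print(n,"panel top",len(top),r, np.round(np.median(top[:,2]),1), np.round(cv2.boxPoints(r),0).tolist())
        far=P[(P[:,2]>80)&(P[:,2]<150)]; print("mid band",len(far))
    B=get("bin_center")
    if B is not None:
        for lo,hi in((30,46),(52,95),(8,95)):
            q=B[(B[:,2]>lo)&(B[:,2]<hi)]
            if len(q)>5: r=cv2.minAreaRect(q[:,:2].astype(np.float32)); print(n,"bin",lo,hi,len(q),np.round(q.mean(0)),r)
    for t in("bottle_center","alu_box","tweezers_center"):
        Q=get(t)
        if Q is not None: Q=Q[Q[:,2]>(60 if t[0]=="b" else 2)]; print(n,t,len(Q),np.round(np.median(Q,0)),np.round(np.percentile(Q,[3,97],axis=0)).tolist())
top=cv2.imread("pics/top.png"); side=cv2.imread("pics/side.png")
c=lambda i,a,b,e,f:cv2.resize(i[a:b,e:f],(400,600*1)) 
cv2.imwrite("pics/b.png",np.hstack([cv2.resize(top[110:280,180:410],(400,296)),cv2.resize(side[190:384,170:430],(400,296))]))
E
```

```text
top panel top 2022 ((582.8971557617188, -244.26995849609375), (258.902099609375, 39.005706787109375), 6.668308734893799) 202.9 [[452.0, -240.0], [457.0, -279.0], [714.0, -249.0], [709.0, -210.0]]
mid band 1001
top bin 30 46 43 [482.  45.  38.] ((491.21630859375, 49.89219284057617), (54.53622817993164, 55.47721862792969), 24.34620475769043)
top bin 52 95 100 [505.  18.  67.] ((505.71160888671875, 18.873699188232422), (44.89345169067383, 13.469590187072754), 26.24672508239746)
top bin 8 95 161 [497.  28.  54.] ((494.03717041015625, 43.658180236816406), (54.53622817993164, 69.16221618652344), 24.34620475769043)
top bottle_center 72 [560. 244.  80.] [[549.0, 236.0, 64.0], [571.0, 254.0, 83.0]]
top alu_box 813 [437. -98.  30.] [[395.0, -131.0, 22.0], [478.0, -67.0, 33.0]]
top tweezers_center 217 [410. 169.   6.] [[362.0, 150.0, 3.0], [447.0, 188.0, 9.0]]
side panel top 4274 ((584.8089599609375, -246.34500122070312), (261.9144287109375, 38.519737243652344), 6.3976335525512695) 202.6 [[453.0, -242.0], [457.0, -280.0], [717.0, -251.0], [713.0, -213.0]]
mid band 549
side bin 30 46 271 [487.  50.  36.] ((492.9309387207031, 47.2763671875), (57.303016662597656, 60.84484100341797), 24.757997512817383)
side bin 52 95 219 [505.  12.  70.] ((506.7941589355469, 15.184062957763672), (57.10163879394531, 15.811511993408203), 22.822738647460938)
side bin 8 95 912 [492.  40.  36.] ((495.461181640625, 41.57411575317383), (57.59593963623047, 72.91178131103516), 23.978866577148438)
side bottle_center 131 [559. 238.  77.] [[550.0, 232.0, 61.0], [571.0, 252.0, 82.0]]
side alu_box 1918 [ 432. -106.   29.] [[393.0, -136.0, 8.0], [477.0, -72.0, 31.0]]
side tweezers_center 299 [405. 165.   5.] [[360.0, 147.0, 3.0], [444.0, 184.0, 7.0]]
```

View pics/b.png

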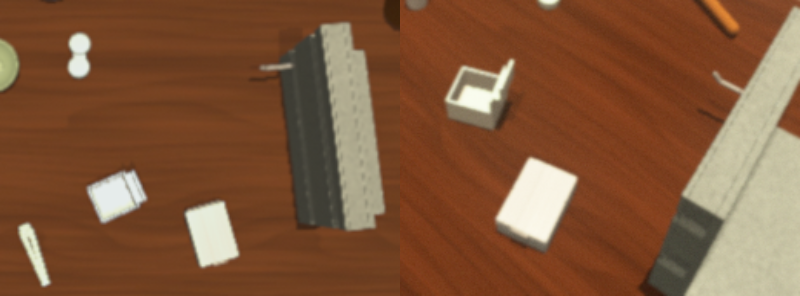

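```bash
python3 -m creep '[[0.027,-0.055,0,-10],[0.054,-0.11,0,-20],[0.081,-0.165,0,-30],[0.108,-0.22,0,-40],[0.135,-0.275,0,-48]]' 1 && python3 -m creep '[[0.027,-0.055,0,0],[0.054,-0.11,0,0],[0.081,-0.165,0,0],[0.108,-0.22,0,0],[0.135,-0.275,0,0]]' && python3 -m creep '[[0.027,-0.057,0,0],[0.027,-0.057,0,0],[0.027,-0.057,-0.03,0],[0.027,-0.057,-0.03,0]]'
python3 - <<'E'
from h import *
s=st(); R=s["tcp_rot"]; print("jaw",np.degrees(np.arctan2(R[1][1],R[0][1])))
pic,d,p=cam("wrist"); print(np.round(p["xyz"]),np.round(p["orientation"],2).tolist())
r=bot.masks_of("wrist","bin_center")
print([x["confidence"] for x in r])
if r:
    m=np.array(r[0]["region"],bool); B=pts(d,p,m)[0]
    for lo,hi in((30,46),(54,95),(2,95)):
        q=B[(B[:,2]>lo)&(B[:,2]<hi)]
        if len(q)>5: w=cv2.minAreaRect(q[:,:2].astype(np.float32)); print("bin",lo,hi,len(q),np.round(q.mean(0)),w)
    pic[m^cv2.erode(m.astype(np.uint8),np.ones((3,3))).astype(bool)]=(0,0,255)
cv2.imwrite("pics/c.png",pic)
E
```

```text
time_s: 2.02
ee_pos: [335.7, 368.0, 231.6]
tcp_rot: [[-0.414, 0.91, 0.001], [0.91, 0.414, 0.001], [0.001, 0.001, -1.0]]
ft_force: [1.3, -0.0, 0.4]
opening: 85.6
time_s: 2.65
ee_pos: [470.7, 93.0, 231.7]
tcp_rot: [[-0.419, 0.908, 0.001], [0.908, 0.419, 0.001], [0.0, 0.001, -1.0]]
ft_force: [0.7, -0.5, 0.4]
opening: 85.5
time_s: 3.15
ee_pos: [495.5, 38.5, 200.0]
tcp_rot: [[-0.42, 0.908, -0.004], [0.908, 0.42, -0.0], [0.001, -0.003, -1.0]]
ft_force: [0.0, 0.2, 0.2]
opening: 85.1
t 3.15 tcp [495.5  38.5 200. ] F [0.  0.2 0.2] op 85.0872353907599
jaw 24.81129372323481
[462. 111. 342.] [[0.91, 0.4, 0.12], [0.42, -0.86, -0.28], [-0.0, 0.31, -0.95]]
[0.69]
bin 30 46 898 [491.  49.  37.] ((490.68914794921875, 50.6705436706543), (55.951908111572266, 58.107276916503906), 24.597890853881836)
bin 54 95 1384 [506.  18.  68.] ((505.2522888183594, 18.817716598510742), (55.68313980102539, 14.685198783874512), 24.20193862915039)
bin 2 95 5040 [496.  39.  31.] ((493.4425048828125, 44.656036376953125), (55.951908111572266, 71.46977996826172), 24.597890853881836)
```

View pics/c.png

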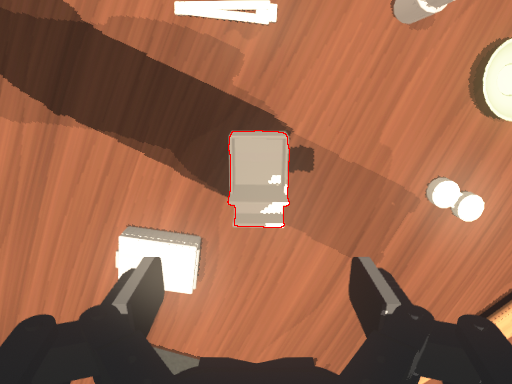

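```bash
python3 -m creep '[[0.001,0,-0.06,0],[0.001,0,-0.12,0],[0.001,0,-0.16,0],[0.001,0,-0.181,0],[0.001,0,-0.181,0]]' && python3 -m creep '[[0,0,0,0],[0,0,0,0],[0,0,0,0],[0,0,0,0],[0,0,0,0]]' 0
```

```text
time_s: 3.88
ee_pos: [497.9, 38.3, 19.9]
tcp_rot: [[-0.42, 0.908, -0.001], [0.908, 0.42, 0.0], [0.001, -0.001, -1.0]]
ft_force: [-0.3, 1.0, 0.0]
opening: 85.6
time_s: 4.5
ee_pos: [499.0, 38.0, 22.0]
tcp_rot: [[-0.419, 0.908, 0.003], [0.908, 0.419, 0.001], [-0.0, 0.003, -1.0]]
ft_force: [-0.8, 0.8, 11.0]
opening: 54.2
```

```bash
python3 -m creep '[[0,0,0.03,0],[0,0,0.08,0],[0,0,0.13,0],[0,0,0.16,0],[0,0,0.16,0]]'
python3 - <<'E'
from h import *
x=np.array([.114,-.9935,0]);y=np.array([.9935,.114,0])
o=np.array([581.7,-226.4,0])
for n in("top","side"):
    pic,d,p=cam(n); P,u,v=pts(d,p,np.ones(d.shape,bool)); Q=P-o; a=Q@x; b=Q@y; z=P[:,2]
    m=(a<-6)&(a>-65)&(b>75)&(b<135)&(z>40)&(z<100)
    print(n,m.sum()); 
    for lo in range(-65,0,8):
        k=m&(a>=lo)&(a<lo+8)
        if k.sum(): print(lo,k.sum(),"y",np.round(np.median(b[k]),1),"z",np.round(np.percentile(z[k],[10,50,90]),1))
    m=(a<12)&(a>-12)&(abs(b)<115)&(z>172)&(z<200); print("lip face a by b",[round(float(np.percentile(a[m&(abs(b-c)<15)],50)),1) if (m&(abs(b-c)<15)).sum()>5 else None for c in(-100,-50,0,50,100)])
    m=(a<50)&(a>-10)&(z>195)&(abs(b)<150); print("top a",np.round(np.percentile(a[m],[1,99]),1),"b",np.round(np.percentile(b[m],[1,99]),1))
    # bin held
    m=(abs(P[:,0]-495)<60)&(abs(P[:,1]-40)<60)&(z>150)&(z<270)
    cv2.imwrite(f"pics/{n}2.png",pic)
E
```

```text
time_s: 5.12
ee_pos: [499.4, 38.0, 183.3]
tcp_rot: [[-0.419, 0.908, 0.006], [0.908, 0.419, 0.002], [-0.001, 0.006, -1.0]]
ft_force: [-0.3, 0.7, -0.7]
opening: 54.3
top 43
-57 2 y 104.8 z [75.7 75.9 76.1]
-49 6 y 103.5 z [70.6 74.  75.9]
-41 9 y 103.3 z [67.5 69.8 71.7]
-33 7 y 103.4 z [67.  68.9 70.3]
-25 7 y 102.7 z [68.  68.7 69.5]
-17 9 y 104.8 z [65.3 67.1 69.6]
-9 3 y 102.9 z [64.6 65.7 70.1]
lip face a by b [-0.2, -0.3, -0.5, -0.5, 0.0]
top a [-0.8 36.4] b [-127.7  127.8]
side 79
-57 1 y 103.9 z [75.9 75.9 75.9]
-49 17 y 104.8 z [70.6 73.5 75.5]
-41 17 y 104.7 z [66.7 68.6 70.2]
-33 13 y 105.3 z [66.  67.9 69.1]
-25 15 y 104.6 z [66.6 68.4 70.2]
-17 16 y 104.5 z [64.8 68.  70.3]
lip face a by b [None, None, None, None, None]
top a [ 1.4 38.6] b [-128.4  127. ]
```

```bash
python3 -m creep '[[0.04,-0.03,0,10],[0.08,-0.06,0,20.5],[0.12,-0.09,0,31],[0.16,-0.12,0,41],[0.20,-0.14,0,51]]' && python3 -m creep '[[0.02,-0.01,0,10],[0.02,-0.03,-0.02,20.7],[0.02,-0.056,-0.04,20.7],[0.02,-0.056,-0.05,20.7],[0.02,-0.056,-0.05,20.7]]'
python3 - <<'E'
from h import *
s=st(); R=s["tcp_rot"]; print("jaw",np.degrees(np.arctan2(R[1][1],R[0][1])))
o=np.array([581.7,-226.4,0]);q=np.array(s["ee_pos"])-o
print("panel x,y",q@[.114,-.9935,0],q@[.9935,.114,0])
pic,d,p=cam("wrist"); w=pic
pic,d,p=cam("side"); cv2.imwrite("pics/d.png",np.hstack([cv2.resize(w,(400,300)),cv2.resize(pic[100:300,300:512],(318,300))]))
E
```

```text
time_s: 5.85
ee_pos: [698.2, -104.3, 178.3]
tcp_rot: [[-0.97, 0.242, -0.003], [0.242, 0.97, 0.0], [0.003, -0.0, -1.0]]
ft_force: [0.6, 0.8, -1.5]
opening: 54.5
time_s: 6.48
ee_pos: [719.3, -158.1, 128.3]
tcp_rot: [[-0.994, -0.109, 0.002], [-0.109, 0.994, 0.001], [-0.002, 0.001, -1.0]]
ft_force: [8.4, 1.9, -1.1]
opening: 53.5
t 6.475 tcp [ 719.3 -158.1  128.3] F [ 8.4  1.9 -1.1] op 53.48257724522778
jaw 96.23550118450385
panel x,y -52.143347158254485 144.4672130379952
```

View pics/d.png

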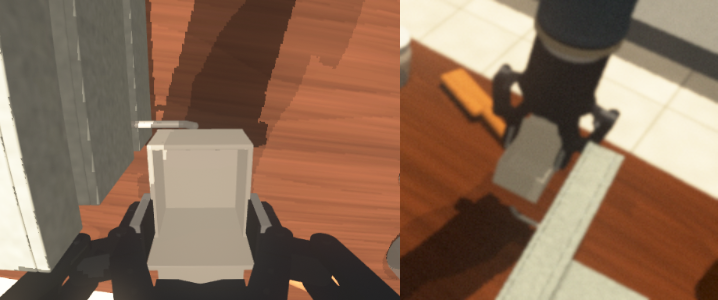

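```bash
python3 -m creep '[[0,0,-0.012,0],[0,0,-0.024,0],[0,0,-0.024,0]]' && python3 -m creep '[[0,0,-0.005,0],[0,0,-0.01,0],[0,0,-0.014,0],[0,0,-0.014,0]]'
python3 - <<'E'
from h import *
s=st(); print(s["moment"],s["joint_efforts"])
pic,d,p=cam("wrist"); w=pic
P,u,v=pts(d,p,np.ones(d.shape,bool))
cv2.imwrite("pics/e.png",w)
E
```

```text
time_s: 6.95
ee_pos: [718.1, -158.6, 104.3]
tcp_rot: [[-0.994, -0.11, -0.0], [-0.11, 0.994, 0.0], [0.0, 0.0, -1.0]]
ft_force: [6.5, -0.3, -1.9]
opening: 53.4
time_s: 7.45
ee_pos: [721.0, -158.3, 95.4]
tcp_rot: [[-0.994, -0.11, 0.007], [-0.11, 0.994, -0.0], [-0.007, -0.001, -1.0]]
ft_force: [4.7, 3.1, 22.3]
opening: 53.2
t 7.45 tcp [ 721.  -158.3   95.4] F [ 4.7  3.1 22.3] op 53.18417597313873
[ 0.5671969 -0.1210801 -0.1146715] [  2.80299045 -71.102314     4.36517224 -17.1781075    0.94533518
   0.40500789   0.08767404]
```

View pics/e.png

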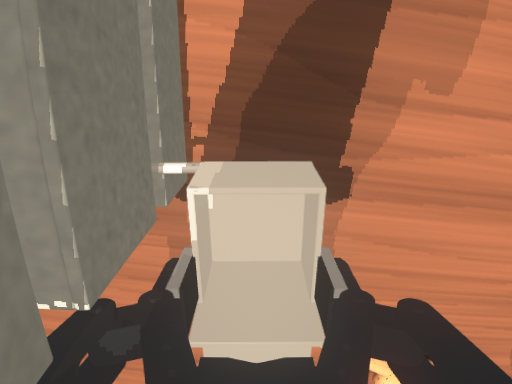

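```bash
python3 -m creep '[[0,0,-0.004,0],[0,0,-0.008,0],[0,0,-0.012,0],[0,0,-0.015,0],[0,0,-0.015,0]]'
cat >>h.py <<'E'
def tilt(n,bx,save=None):
    # plane normals of bin surfaces: return rotation of the bin from depth points of floor/back (RANSAC)
    pic,d,p=cam(n); r=bot.masks_of(n,"bin_center")
    if not r: print("no mask"); return
    m=np.array(r[0]["region"],bool); P=pts(d,p,m)[0]
    c=np.array(bot.sense()["ee_pos"]); P=P[np.linalg.norm(P-c,axis=1)<110]
    rng=np.random.default_rng(0); Q=P
    for k in range(4):
        if len(Q)<60: break
        best=None
        for i in range(400):
            a,b,e=Q[rng.choice(len(Q),3,False)]; nn=np.cross(b-a,e-a)
            if np.linalg.norm(nn)<50: continue
            nn/=np.linalg.norm(nn); I=abs((Q-a)@nn)<1.5
            if best is None or I.sum()>best.sum(): best=I
        S=Q[best]; cc=S.mean(0); nn=np.linalg.svd(S-cc,full_matrices=False)[2][2]; nn*=np.sign(nn[2]) or 1
        b3=np.array([bx[0],bx[1],0]); 
        print("plane",best.sum(),"c-tcp",np.round(cc-c,0),"n along bx,by,z",np.round([nn@b3,nn@np.array([-bx[1],bx[0],0]),nn[2]],2))
        Q=Q[~best]
    if save: cv2.imwrite(save,pic)
    return P
E
python3 - <<'E'
from h import *
st(); tilt("wrist",(.9935,.114),"pics/f.png"); tilt("side",(.9935,.114))
E
```

```text
time_s: 8.12
ee_pos: [727.9, -157.3, 84.0]
tcp_rot: [[-0.994, -0.111, 0.022], [-0.111, 0.994, -0.0], [-0.022, -0.003, -1.0]]
ft_force: [20.0, 4.1, 28.3]
opening: 53.4
t 8.125 tcp [ 727.9 -157.3   84. ] F [20.   4.1 28.3] op 53.37786675707141
plane 11630 c-tcp [11.  2. 12.] n along bx,by,z [-0.96  0.01  0.29]
plane 7195 c-tcp [-47.  -4.  15.] n along bx,by,z [-0.96  0.01  0.3 ]
plane 3457 c-tcp [-13.  -1. -16.] n along bx,by,z [0.3  0.01 0.95]
plane 1568 c-tcp [-20.  24.  12.] n along bx,by,z [-0.   -1.    0.05]
plane 532 c-tcp [12.  2.  9.] n along bx,by,z [-0.96 -0.01  0.29]
plane 454 c-tcp [-46.  -6.  12.] n along bx,by,z [-0.96  0.01  0.29]
plane 112 c-tcp [14. 10. 13.] n along bx,by,z [-0.96  0.01  0.29]
plane 69 c-tcp [-46.  -5.  13.] n along bx,by,z [-0.95 -0.07  0.3 ]
```

```bash
python3 -m creep '[[-0.002,0,-0.004,0],[-0.004,0,-0.008,0],[-0.006,0,-0.012,0],[-0.008,0,-0.015,0],[-0.008,0,-0.015,0]]'
python3 - <<'E'
from h import *
st(); tilt("wrist",(.9935,.114),"pics/f.png")
E
```

```text
time_s: 8.95
ee_pos: [729.8, -156.5, 73.9]
tcp_rot: [[-0.993, -0.114, 0.043], [-0.114, 0.994, -0.002], [-0.042, -0.006, -0.999]]
ft_force: [42.6, 5.2, 34.7]
opening: 53.3
t 8.95 tcp [ 729.8 -156.5   73.9] F [42.6  5.2 34.7] op 53.33356841983623
no mask
```

```bash
python3 - <<'E'
from h import *
st(); tilt("side",(.9935,.114)); tilt("wrist",(.9935,.114),"pics/f.png")
pic,d,p=cam("wrist"); P,u,v=pts(d,p,np.ones(d.shape,bool)); c=np.array(bot.sense()["ee_pos"])
Q=P-c; bx=np.array([.9935,.114,0]);by=np.array([-.114,.9935,0])
m=(abs(Q@by)<20)&(abs(Q@bx)<80)&(Q[:,2]>-30)&(Q[:,2]<90)
a=Q@bx
for lo in range(-80,60,6):
    k=m&(a>=lo)&(a<lo+6)
    if k.sum()>20: print(lo,k.sum(),np.round(np.percentile(Q[k,2],[5,50,95])))
E
```

```text
t 9.05 tcp [ 729.8 -156.5   73.9] F [43.6  4.5 35.3] op 53.22092462600254
plane 467 c-tcp [-46.  -6.  21.] n along bx,by,z [-0.9   0.01  0.44]
plane 415 c-tcp [14.  4. 13.] n along bx,by,z [-0.89  0.01  0.46]
plane 116 c-tcp [-39. -13.  28.] n along bx,by,z [-0.89 -0.    0.45]
plane 79 c-tcp [16.  0. 12.] n along bx,by,z [-0.89  0.02  0.46]
plane 12588 c-tcp [11.  2. 11.] n along bx,by,z [-0.89 -0.    0.46]
plane 10774 c-tcp [-46.  -5.  23.] n along bx,by,z [-0.89 -0.    0.45]
plane 1246 c-tcp [-17.  24.  14.] n along bx,by,z [ 0.02 -1.    0.04]
plane 1323 c-tcp [-12. -26.  17.] n along bx,by,z [0.01 1.   0.03]
-62 22 [3. 5. 5.]
-56 2122 [ 4. 10. 16.]
-50 2608 [16. 22. 27.]
-44 2953 [28. 33. 38.]
-38 243 [36. 37. 38.]
-26 1947 [72. 82. 86.]
-20 2694 [73. 78. 81.]
-14 623 [-18. -16.  74.]
-8 918 [-20. -18. -15.]
-2 1650 [-15.  -9.  -3.]
4 1913 [-3.  3.  8.]
10 2290 [ 9. 14. 20.]
16 2641 [20. 26. 32.]
22 725 [30. 32. 33.]
28 394 [28. 29. 31.]
```

View pics/f.png

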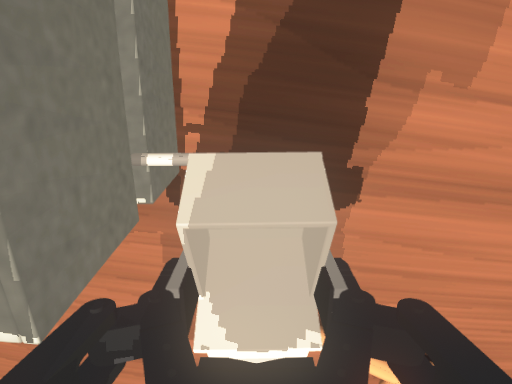

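```bash
python3 -m creep '[[0.007,0,-0.002,0],[0.014,0,-0.005,0],[0.016,0,-0.009,0],[0.018,0,-0.013,0],[0.018,0,-0.013,0]]'
python3 - <<'E'
from h import *
st(); tilt("wrist",(.9935,.114)); tilt("side",(.9935,.114))
E
```

```text
time_s: 9.93
ee_pos: [734.3, -157.3, 52.5]
tcp_rot: [[-0.994, -0.111, 0.013], [-0.111, 0.994, 0.0], [-0.013, -0.001, -1.0]]
ft_force: [16.9, 2.2, 14.0]
opening: 53.6
t 9.925 tcp [ 734.3 -157.3   52.5] F [16.9  2.2 14. ] op 53.55129535137399
plane 17734 c-tcp [-42.  -4.  41.] n along bx,by,z [-0.65  0.01  0.76]
plane 8086 c-tcp [14.  3. 14.] n along bx,by,z [-0.64  0.01  0.77]
plane 1615 c-tcp [36.  5. 19.] n along bx,by,z [-0.65  0.01  0.76]
plane 566 c-tcp [-15.   1.  35.] n along bx,by,z [0.78 0.   0.63]
plane 463 c-tcp [-42.  -6.  40.] n along bx,by,z [-0.64  0.02  0.77]
plane 206 c-tcp [19.  5. 17.] n along bx,by,z [-0.67 -0.01  0.74]
plane 116 c-tcp [-40.  -8.  39.] n along bx,by,z [-0.65  0.01  0.76]
plane 60 c-tcp [-41.  -2.  44.] n along bx,by,z [-0.66  0.01  0.75]
```

```bash
python3 -m creep '[[0.01,0,0.02,0],[0.01,0.02,0.07,0],[0.01,0.05,0.12,0],[0.01,0.08,0.14,0],[0.01,0.08,0.14,0]]'
cat >g.py <<'E'
import numpy as np
from scipy.ndimage import label
# bin rects in heel frame (x in, z up); heel at bin (30,58)
B=[(-60,-58,0,-20),(-3,-58,0,4),(0,0,12,4),(8,0,12,28)]
Pn=[(0,-75,38,0),(30,0,38,48),(0,38,38,48),(0,20,5,48)]
def edge(r):
    x0,z0,x1,z1=r; t=np.linspace(0,1,25)
    return np.vstack([np.c_[x0+(x1-x0)*t,0*t+z] for z in(z0,z1)]+[np.c_[0*t+x,z0+(z1-z0)*t] for x in(x0,x1)])
PB=np.vstack([edge(r) for r in B]); PP=np.vstack([edge(r) for r in Pn]); PP=PP[PP[:,0]<37]
def free(hx,hz,th,c=0.):
    C,S=np.cos(th),np.sin(th)  # front-up: z->+x
    q=PB@np.array([[C,-S],[S,C]])+[hx,hz]
    for x0,z0,x1,z1 in Pn:
        if ((q[:,0]>x0-c)&(q[:,0]<x1+c)&(q[:,1]>z0-c)&(q[:,1]<z1+c)).any(): return False
    w=(PP-[hx,hz])@np.array([[C,S],[-S,C]])
    for x0,z0,x1,z1 in B:
        if ((w[:,0]>x0-c)&(w[:,0]<x1+c)&(w[:,1]>z0-c)&(w[:,1]<z1+c)).any(): return False
    return True
xs=np.arange(-60,4,1.);zs=np.arange(-40,36,1.)
def grid(th,c): return np.array([[free(x,z,np.radians(th),c) for z in zs] for x in xs])
E
python3 - <<'E'
from g import *
for th in(42,45,47,49,51):
  for c in(0.05,.5,1.,1.5):
    G=grid(th,c); L,_=label(G); k=L==L[0,5]; 
    xi=np.nonzero(k.any(1))[0].max(); z=zs[k[xi]]
    print(th,c,"deepest heel x",xs[xi],"z",z.min(),z.max(), "tight:",[(x,zs[k[i]].min(),zs[k[i]].max()) for x in(-30,-25,-21,-17,-13,-9,-6) for i in[np.argmin(abs(xs-x))] if k[i].any()])
E
python3 - <<'E'
from h import *
st(); tilt("wrist",(.9935,.114))
E
```

```text
time_s: 10.75
ee_pos: [738.1, -75.0, 189.9]
tcp_rot: [[-0.993, -0.114, 0.001], [-0.114, 0.993, 0.002], [-0.001, 0.002, -1.0]]
ft_force: [-0.5, -0.3, -1.3]
opening: 53.4
42 0.05 deepest heel x 2.0 z 9.0 14.0 tight: [(-30, np.float64(-40.0), np.float64(35.0)), (-25, np.float64(-9.0), np.float64(4.0)), (-21, np.float64(-5.0), np.float64(4.0)), (-17, np.float64(0.0), np.float64(7.0)), (-13, np.float64(4.0), np.float64(11.0)), (-9, np.float64(9.0), np.float64(16.0)), (-6, np.float64(9.0), np.float64(19.0))]
42 0.5 deepest heel x 1.0 z 9.0 14.0 tight: [(-30, np.float64(-40.0), np.float64(35.0)), (-25, np.float64(-8.0), np.float64(4.0)), (-21, np.float64(-4.0), np.float64(3.0)), (-17, np.float64(0.0), np.float64(6.0)), (-13, np.float64(5.0), np.float64(10.0)), (-9, np.float64(9.0), np.float64(15.0)), (-6, np.float64(9.0), np.float64(18.0))]
42 1.0 deepest heel x 1.0 z 10.0 13.0 tight: [(-30, np.float64(-40.0), np.float64(35.0)), (-25, np.float64(-8.0), np.float64(3.0)), (-21, np.float64(-3.0), np.float64(3.0)), (-17, np.float64(1.0), np.float64(6.0)), (-13, np.float64(6.0), np.float64(10.0)
[... 5514 characters left out ...]
p.float64(19.0))]
51 1.5 deepest heel x -1.0 z 13.0 13.0 tight: [(-30, np.float64(-6.0), np.float64(9.0)), (-25, np.float64(-2.0), np.float64(6.0)), (-21, np.float64(1.0), np.float64(7.0)), (-17, np.float64(5.0), np.float64(10.0)), (-13, np.float64(8.0), np.float64(13.0)), (-9, np.float64(11.0), np.float64(16.0)), (-6, np.float64(12.0), np.float64(17.0))]
t 10.75 tcp [738.1 -75.  189.9] F [-0.5 -0.3 -1.3] op 53.39514490461161
plane 17470 c-tcp [-41.   0.  43.] n along bx,by,z [-0.65  0.    0.76]
plane 8395 c-tcp [15.  6. 16.] n along bx,by,z [-0.65  0.    0.76]
plane 1594 c-tcp [37. 10. 21.] n along bx,by,z [-0.67  0.    0.75]
plane 617 c-tcp [-13.   3.  37.] n along bx,by,z [0.77 0.   0.63]
```

```bash
python3 -m creep '[[-0.03,0.01,0,-10],[-0.06,0.02,0,-20],[-0.09,0.02,0,-30],[-0.12,0.02,0,-40],[-0.15,0.02,0,-50]]' && python3 -m creep '[[-0.006,0,0,-10],[-0.006,0,0,-20],[-0.006,-0.04,-0.02,-30],[-0.006,-0.085,-0.054,-40],[-0.006,-0.085,-0.054,-40]]'
cat >m.py <<'E'
from h import *
s=st(); R=np.array(s["tcp_rot"]); print("jaw",np.degrees(np.arctan2(R[1][1],R[0][1])))
px=np.array([.1132,-.9936,0]);py=np.array([.9936,.1132,0]); o=np.array([581.7,-226.4,0]); c=np.array(s["ee_pos"]); q=c-o
print("tcp panel x,y",q@px,q@py)
P=tilt("wrist",px[:2])
if P is not None:
    Q=P-c
    for th in (47,48,49,50):
        t=np.radians(th); bx=np.cos(t)*px+np.array([0,0,-np.sin(t)]); bz=np.sin(t)*px+np.array([0,0,np.cos(t)])
        X=Q@bx;Z=Q@bz;Y=Q@py
        f=X<X.min()+40
        print(th,"X pct",np.round(np.percentile(X,[.5,99.5]),1),"Z",np.round(np.percentile(Z,[.5,99.5]),1),"Y",np.round(np.percentile(Y,[.5,99.5]),1))
        for lo in range(-66,20,6):
            k=(X>=lo)&(X<lo+6)
            if th==49 and k.sum()>20: print(lo,k.sum(),"Z",np.round(np.percentile(Z[k],[1,50,99]),1))
E
python3 m.py
```

```text
time_s: 11.48
ee_pos: [585.7, -60.3, 187.6]
tcp_rot: [[-0.718, 0.696, -0.003], [0.696, 0.718, -0.001], [0.002, -0.003, -1.0]]
ft_force: [-0.5, 1.0, -0.9]
opening: 53.5
time_s: 12.1
ee_pos: [578.2, -149.0, 131.7]
tcp_rot: [[-0.102, 0.995, -0.007], [0.995, 0.102, -0.003], [-0.002, -0.008, -1.0]]
ft_force: [0.0, 1.3, -0.6]
opening: 53.7
t 12.1 tcp [ 578.2 -149.   131.7] F [ 0.   1.3 -0.6] op 53.68530973707066
jaw 5.828978031663835
tcp panel x,y -77.25226866091205 5.292065600283511
plane 17509 c-tcp [-8. 38. 39.] n along bx,by,z [-0.65  0.02  0.76]
plane 8479 c-tcp [ -2. -18.  12.] n along bx,by,z [-0.65  0.02  0.76]
plane 1520 c-tcp [  1. -41.  17.] n along bx,by,z [-0.62  0.02  0.79]
plane 623 c-tcp [-4. 11. 33.] n along bx,by,z [0.77 0.01 0.64]
47 X pct [-60.3  12.3] Z [-23.   43.3] Y [-28.2  26.8]
48 X pct [-60.   11.6] Z [-24.   43.5] Y [-28.2  26.8]
49 X pct [-59.9  10.9] Z [-25.   43.7] Y [-28.2  26.8]
-66 88 Z [-23.8  -2.   39.6]
-60 17758 Z [-24.9  -4.3  12.4]
-54 71 Z [11.3 12.3 12.9]
-48 87 Z [10.4 12.2 12.8]
-42 93 Z [ 8.9 11.7 12.7]
-36 98 Z [ 8.  11.2 12.6]
-30 91 Z [ 7.  10.2 12.5]
-24 97 Z [ 5.5  9.8 12.4]
-18 100 Z [ 4.2  9.3 12.5]
-12 97 Z [ 3.3  8.1 12.4]
-6 8344 Z [ 1.8 20.  35.8]
0 395 Z [ 2.3 24.  36. ]
6 1640 Z [36.4 40.4 45.4]
50 X pct [-59.9  10.2] Z [-26.   43.9] Y [-28.2  26.8]
```

```bash
python3 -m creep '[[0.001,-0.01,0.002,0.7],[0.002,-0.02,0.004,0.7],[0.002,-0.02,0.004,0.7]]'; cat >n.py <<'E'
from h import *
s=st(); px=np.array([.1132,-.9936,0]);py=np.array([.9936,.1132,0]); o=np.array([581.7,-226.4,0]); q=np.array(s["ee_pos"])-o
print("heel est x,y,z",np.round([q@px+24.9,q@py,q[2]+20.7-155],1))
E
python3 n.py; python3 - <<'E'
from h import *
pic,d,p=cam("side"); w,dw,pw=cam("wrist")
cv2.imwrite("pics/gg.png",np.hstack([cv2.resize(pic[150:330,280:480],(444,400)),w[:,:][0:384,100:420].copy() if 0 else cv2.resize(w,(356,400))]))
P,u,v=pts(dw,pw,np.ones(dw.shape,bool)); px=np.array([.1132,-.9936,0]);py=np.array([.9936,.1132,0]); o=np.array([581.7,-226.4,0]); Q=P-o
a=Q@px;b=Q@py;z=P[:,2]
for s in(-1,1):
  m=(b*s>35)&(b*s<110)&(a>-30)&(a<20)&(z>50)
  for lo in range(60,210,10):
    k=m&(z>=lo)&(z<lo+10)
    if k.sum()>10: print(s,lo,k.sum(),np.round(np.percentile(a[k],[5,50]),1))
E
```

```text
time_s: 12.58
ee_pos: [584.3, -164.6, 140.1]
tcp_rot: [[-0.124, 0.992, 0.001], [0.992, 0.124, -0.001], [-0.001, 0.001, -1.0]]
ft_force: [-0.0, -0.3, -1.4]
opening: 53.2
t 12.575 tcp [ 584.3 -164.6  140.1] F [-0.  -0.3 -1.4] op 53.20840044147794
heel est x,y,z [-36.2   9.5   5.8]
-1 60 265 [-0.7  5.2]
-1 80 322 [-1.7 -1.1]
-1 90 99 [-2.  -1.2]
-1 140 206 [-1.8 -1.1]
-1 150 392 [-1.7 -0.3]
1 60 377 [-27.7  -8.5]
1 80 160 [-1.6 -0.9]
1 90 49 [-1.6 -1. ]
1 100 31 [-1.4 -0.9]
1 110 54 [-1.6 -1. ]
1 120 162 [-1.5 -0.8]
1 130 217 [-1.8 -1. ]
1 140 275 [-1.7 -0.9]
1 150 337 [-1.6 -0.3]
```

View pics/gg.png

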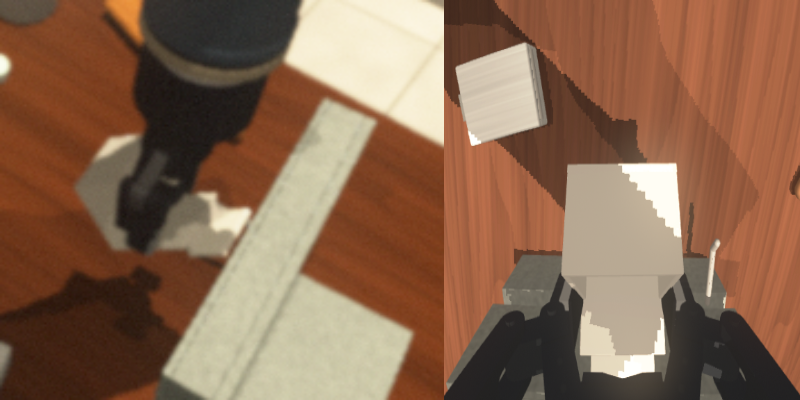

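```bash
python3 -m creep '[[0.0006,-0.005,-0.003,0],[0.001,-0.010,-0.0045,0],[0.001,-0.010,-0.0045,0],[0.001,-0.010,-0.0045,0]]'; python3 n.py;  python3 -m creep '[[0.0003,-0.003,0.001,0],[0.0006,-0.006,0.003,0],[0.0006,-0.006,0.003,0]]'; python3 n.py
```

```text
time_s: 13.18
ee_pos: [585.0, -173.3, 134.7]
tcp_rot: [[-0.125, 0.992, -0.0], [0.992, 0.125, 0.0], [0.0, -0.0, -1.0]]
ft_force: [-0.6, 1.1, -0.3]
opening: 53.5
t 13.175 tcp [ 585.  -173.3  134.7] F [-0.6  1.1 -0.3] op 53.52830186337682
heel est x,y,z [-27.5   9.2   0.4]
time_s: 13.55
ee_pos: [585.7, -179.8, 138.1]
tcp_rot: [[-0.124, 0.992, 0.0], [0.992, 0.124, -0.0], [-0.0, 0.0, -1.0]]
ft_force: [-0.2, 0.3, -0.2]
opening: 53.7
t 13.55 tcp [ 585.7 -179.8  138.1] F [-0.2  0.3 -0.2] op 53.71237794794833
heel est x,y,z [-20.9   9.2   3.8]
```

```bash
python3 -m creep '[[0.0002,-0.002,0.0016,0],[0.0004,-0.004,0.0032,0],[0.0004,-0.004,0.0032,0]]'; python3 n.py;  python3 -m creep '[[0.0002,-0.002,0.0018,0],[0.0004,-0.004,0.0037,0],[0.0004,-0.004,0.0037,0]]'; python3 n.py
```

```text
time_s: 13.92
ee_pos: [586.0, -183.6, 141.2]
tcp_rot: [[-0.124, 0.992, 0.0], [0.992, 0.124, -0.0], [-0.0, 0.0, -1.0]]
ft_force: [-0.1, 0.2, -0.4]
opening: 53.3
t 13.925 tcp [ 586.  -183.6  141.2] F [-0.1  0.2 -0.4] op 53.31839615251865
heel est x,y,z [-17.1   9.2   6.9]
time_s: 14.3
ee_pos: [586.5, -187.6, 144.9]
tcp_rot: [[-0.124, 0.992, 0.0], [0.992, 0.124, -0.0], [-0.0, 0.0, -1.0]]
ft_force: [0.4, -0.8, 0.2]
opening: 53.1
t 14.3 tcp [ 586.5 -187.6  144.9] F [ 0.4 -0.8  0.2] op 53.130968286745286
heel est x,y,z [-13.1   9.1  10.6]
```

```bash
python3 -m creep '[[0.0002,-0.002,0.0016,0],[0.0004,-0.004,0.0032,0],[0.0004,-0.004,0.0032,0]]'; python3 n.py
```

```text
time_s: 14.68
ee_pos: [586.9, -191.6, 148.1]
tcp_rot: [[-0.124, 0.992, 0.0], [0.992, 0.124, -0.0], [-0.0, 0.0, -1.0]]
ft_force: [0.1, -0.3, -0.7]
opening: 53.5
t 14.675 tcp [ 586.9 -191.6  148.1] F [ 0.1 -0.3 -0.7] op 53.50509017212106
heel est x,y,z [-9.   9.1 13.8]
```

```bash
python3 -m creep '[[0.0002,-0.002,0.0007,0],[0.0004,-0.004,0.001,0],[0.0004,-0.004,0.001,0]]'; python3 n.py; python3 - <<'E'
from g import *
# from (−4,14.5,49) reachable to home, sweeping theta down with inner region
import itertools
ths=range(50,-1,-2); prev=None
for th in ths:
    G=grid(th,.05)
    L,n=label(G)
    if prev is None: k=L==L[np.argmin(abs(xs+4)),np.argmin(abs(zs-14))]
    else:
        ids=set(np.unique(L[prev&G]))-{0}; k=np.isin(L,list(ids))
    prev=k
    if th%6==0: print(th,[(x,zs[k[i]].min(),zs[k[i]].max()) for x in(-8,-6,-4,-2,-1,0) for i in[np.argmin(abs(xs-x))] if k[i].any()])
E
```

```text
time_s: 15.05
ee_pos: [587.2, -195.6, 148.9]
tcp_rot: [[-0.124, 0.992, -0.0], [0.992, 0.124, -0.0], [-0.0, -0.0, -1.0]]
ft_force: [-0.4, 0.3, -0.6]
opening: 53.5
t 15.05 tcp [ 587.2 -195.6  148.9] F [-0.4  0.3 -0.6] op 53.539805733727405
heel est x,y,z [-5.1  8.9 14.6]
48 [(-8, np.float64(9.0), np.float64(18.0)), (-6, np.float64(9.0), np.float64(20.0)), (-4, np.float64(9.0), np.float64(18.0)), (-2, np.float64(9.0), np.float64(16.0)), (-1, np.float64(9.0), np.float64(15.0)), (0, np.float64(9.0), np.float64(15.0))]
42 [(-8, np.float64(9.0), np.float64(17.0)), (-6, np.float64(9.0), np.float64(19.0)), (-4, np.float64(9.0), np.float64(18.0)), (-2, np.float64(9.0), np.float64(16.0)), (-1, np.float64(9.0), np.float64(15.0)), (0, np.float64(9.0), np.float64(14.0))]
36 [(-8, np.float64(8.0), np.float64(15.0)), (-6, np.float64(8.0), np.float64(18.0)), (-4, np.float64(8.0), np.float64(17.0)), (-2, np.float64(8.0), np.float64(16.0)), (-1, np.float64(8.0), np.float64(15.0)), (0, np.float64(8.0), np.float64(14.0))]
30 [(-8, np.float64(7.0), np.float64(13.0)), (-6, np.float64(7.0), np.float64(16.0)
[... 418 characters left out ...]
[(-8, np.float64(4.0), np.float64(5.0)), (-6, np.float64(4.0), np.float64(11.0)), (-4, np.float64(4.0), np.float64(13.0)), (-2, np.float64(4.0), np.float64(13.0)), (-1, np.float64(4.0), np.float64(13.0)), (0, np.float64(4.0), np.float64(13.0))]
12 [(-6, np.float64(3.0), np.float64(6.0)), (-4, np.float64(3.0), np.float64(12.0)), (-2, np.float64(3.0), np.float64(12.0)), (-1, np.float64(3.0), np.float64(12.0)), (0, np.float64(3.0), np.float64(12.0))]
6 [(-4, np.float64(2.0), np.float64(10.0)), (-2, np.float64(2.0), np.float64(10.0)), (-1, np.float64(2.0), np.float64(10.0)), (0, np.float64(2.0), np.float64(10.0))]
0 [(-2, np.float64(1.0), np.float64(9.0)), (-1, np.float64(1.0), np.float64(9.0))]
```

```bash
python3 -m creep '[[0,0,-0.003,0],[0,0,-0.006,0],[0,0,-0.009,0],[0,0,-0.012,0],[0,0,-0.012,0]]'; python3 m.py | head -7
```

```text
time_s: 15.68
ee_pos: [588.4, -195.2, 139.9]
tcp_rot: [[-0.125, 0.992, 0.004], [0.992, 0.125, 0.0], [-0.0, 0.004, -1.0]]
ft_force: [-7.2, 7.0, 28.8]
opening: 53.6
t 15.675 tcp [ 588.4 -195.2  139.9] F [-7.2  7.  28.8] op 53.59626600756325
jaw 7.180501191613358
tcp panel x,y -30.26859287229273 10.150679413433426
plane 16148 c-tcp [-7. 43. 38.] n along bx,by,z [-0.71 -0.01  0.7 ]
plane 9869 c-tcp [  0. -13.  14.] n along bx,by,z [-0.71 -0.01  0.7 ]
plane 1129 c-tcp [  3. -35.  21.] n along bx,by,z [-0.47 -0.    0.88]
plane 833 c-tcp [-2. 17. 36.] n along bx,by,z [0.7  0.01 0.71]
```

```bash
python3 -m creep '[[0,0,-0.003,0],[0,0,-0.006,0],[0,0,-0.009,0],[0,0,-0.009,0]]'; python3 m.py | head -7
```

```text
time_s: 16.27
ee_pos: [589.0, -194.9, 130.8]
tcp_rot: [[-0.126, 0.992, 0.005], [0.992, 0.126, 0.0], [-0.0, 0.005, -1.0]]
ft_force: [-4.5, 7.0, 25.9]
opening: 53.2
t 16.275 tcp [ 589.  -194.9  130.8] F [-4.5  7.  25.9] op 53.2047112407436
jaw 7.2161845148100285
tcp panel x,y -30.443999431990335 10.801486549614566
plane 13170 c-tcp [ -0. -10.  13.] n along bx,by,z [-0.85 -0.01  0.53]
plane 12346 c-tcp [-7. 45. 31.] n along bx,by,z [-0.85 -0.01  0.53]
plane 1309 c-tcp [22. 17. 22.] n along bx,by,z [ 0.01 -1.    0.03]
plane 1275 c-tcp [-28.  12.  22.] n along bx,by,z [0.01 1.   0.04]
```

```bash
python3 -m creep '[[0,0,0.004,0],[0,0,0.004,0],[0,0,0.004,0],[0,0,0.004,0],[0,0,0.004,0]]' 1; python3 m.py | head -7
python3 - <<'E'
from h import *
w,d,p=cam("wrist"); s,_,_=cam("side"); cv2.imwrite("pics/i.png",np.hstack([cv2.resize(s[150:330,280:480],(400,360)),cv2.resize(w,(400,360))]))
E
```

```text
time_s: 17.0
ee_pos: [587.1, -195.3, 131.6]
tcp_rot: [[-0.125, 0.992, -0.0], [0.992, 0.125, 0.0], [0.0, -0.0, -1.0]]
ft_force: [-0.3, -0.2, 0.7]
opening: 85.5
t 17.0 tcp [ 587.1 -195.3  131.6] F [-0.3 -0.2  0.7] op 85.45479045199171
jaw 7.159741497603219
tcp panel x,y -30.269186170159962 8.833452268292948
plane 7483 c-tcp [  3. -25.   3.] n along bx,by,z [ 1.   -0.    0.03]
plane 5378 c-tcp [  1.  -2. -33.] n along bx,by,z [-0.03 -0.    1.  ]
plane 2483 c-tcp [ -3.  31. -11.] n along bx,by,z [1.   0.   0.01]
plane 1527 c-tcp [  3. -30.  27.] n along bx,by,z [-0.03  0.    1.  ]
```

View pics/i.png

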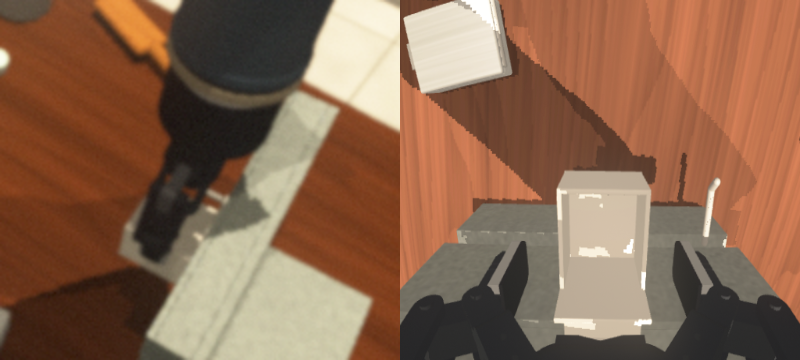

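```bash
python3 -m creep '[[0,0.002,0.03,0],[0,0.004,0.09,0],[-0.005,0.03,0.11,0],[-0.01,0.09,0.11,0],[-0.015,0.15,0.11,0]]' && python3 -m creep '[[-0.003,0.06,-0.02,0],[-0.006,0.12,-0.04,0],[-0.009,0.18,-0.04,0],[-0.012,0.22,-0.04,0],[-0.012,0.22,-0.04,0]]'
cat >b.py <<'E'
from h import *
st(); w,d,p=cam("wrist"); r=bot.masks_of("wrist","bottle_center"); print(len(r),find("wrist","bottle_center",p))
if r:
    P=pts(d,p,np.array(r[0]["region"],bool))[0]; t=P[P[:,2]>P[:,2].max()-6]; print("top",len(t),np.round(np.median(t,0),1),cv2.minEnclosingCircle(t[:,:2].astype(np.float32)), "all z",np.round(np.percentile(P[:,2],[1,99])))
cv2.imwrite("pics/j.png",w)
E
python3 b.py
python3 - <<'E'
from h import *
o=np.array([581.7,-226.4,0]);px=np.array([.1132,-.9936,0]);py=np.array([.9936,.1132,0])
for n in("top","side"):
    pic,d,p=cam(n); P=pts(d,p,np.ones(d.shape,bool))[0]; Q=P-o;a=Q@px;b=Q@py;z=P[:,2]
    m=(a>-80)&(a<-4)&(abs(b-10)<45)&(z>85)&(z<170)
    print(n,m.sum(),"x",np.round(np.percentile(a[m],[1,99]),1),"y",np.round(np.percentile(b[m],[1,99]),1))
    f=m&(z<106); r=m&(z>128)&(z<142)&(a<-10); print(" floor z",np.median(z[f]) if f.sum() else 0,"rim z",np.median(z[r]) if r.sum() else 0, "rim x,y",np.round(np.percentile(a[r],[2,98]),1),np.round(np.percentile(b[r],[2,98]),1))
E
```

```text
time_s: 17.82
ee_pos: [572.1, -44.0, 242.3]
tcp_rot: [[-0.124, 0.992, 0.001], [0.992, 0.124, 0.0], [0.0, 0.001, -1.0]]
ft_force: [0.7, 0.0, -1.0]
opening: 85.6
time_s: 18.45
ee_pos: [559.4, 179.2, 201.4]
tcp_rot: [[-0.131, 0.991, -0.001], [0.991, 0.131, 0.001], [0.001, -0.001, -1.0]]
ft_force: [0.1, -0.1, 0.7]
opening: 85.2
t 18.45 tcp [559.4 179.2 201.4] F [ 0.1 -0.1  0.7] op 85.16667759463702
1 [([562.0, 254.0, 79.0], 0.62)]
top 699 [558.9 247.   79.7] ((558.9144287109375, 246.8348846435547), 11.830412864685059) all z [-1. 81.]
top 719 x [-61.1  -4.2] y [-17.4  36.2]
 floor z 99.47160597894697 rim z 133.3929752798299 rim x,y [-61.2 -11.7] [-17.2  36.6]
side 1471 x [-59.9  -7.1] y [-18.1  37.8]
 floor z 99.0259944834122 rim z 132.02275227518373 rim x,y [-60.3 -11.2] [-17.9  38.2]
```

```bash
python3 -m creep '[[0,0.05,0,0],[0,0.067,-0.03,0],[0,0.067,-0.09,0],[0,0.067,-0.14,0],[0,0.067,-0.156,0]]' && python3 -m creep '[[0,0,0,0],[0,0,0,0]]' && python3 -m creep '[[0,0,0,0],[0,0,0,0],[0,0,0,0],[0,0,0,0],[0,0,0,0]]' 0 && python3 -m creep '[[0,0,0,0],[0,0,0,0]]' 0
```

```text
time_s: 19.32
ee_pos: [559.0, 240.0, 43.5]
tcp_rot: [[-0.123, 0.992, -0.004], [0.992, 0.123, -0.002], [-0.002, -0.004, -1.0]]
ft_force: [0.1, 0.7, 0.5]
opening: 85.5
time_s: 19.58
ee_pos: [561.7, 241.7, 47.9]
tcp_rot: [[-0.124, 0.992, 0.003], [0.992, 0.124, 0.001], [0.001, 0.003, -1.0]]
ft_force: [0.0, -0.3, 0.3]
opening: 85.3
time_s: 20.2
ee_pos: [560.6, 241.9, 46.6]
tcp_rot: [[-0.125, 0.992, 0.001], [0.992, 0.125, 0.001], [0.001, 0.001, -1.0]]
ft_force: [-0.5, 0.3, 7.3]
opening: 25.3
time_s: 20.45
ee_pos: [560.5, 241.9, 46.6]
tcp_rot: [[-0.125, 0.992, 0.001], [0.992, 0.125, 0.001], [0.001, 0.001, -1.0]]
ft_force: [-1.1, -0.7, 6.8]
opening: 25.7
```

```bash
python3 -m creep '[[0,0,0.05,0],[0,0,0.11,0],[0.004,-0.05,0.17,0],[0.008,-0.11,0.18,0],[0.012,-0.17,0.18,0]]' && python3 -m creep '[[0.003,-0.055,0,0],[0.006,-0.11,0,0],[0.009,-0.165,0,0],[0.012,-0.22,0,0],[0.015,-0.245,0,0]]' && python3 -m creep '[[0,0,0,0],[0,-0.01,0,0],[0,-0.01,0,0]]'; python3 b.py; python3 - <<'E'
from h import *
pic,d,p=cam("side"); r=bot.masks_of("side","bottle_center"); print(len(r))
if r:
    P=pts(d,p,np.array(r[0]["region"],bool))[0]; print(np.round(np.percentile(P,[2,50,98],axis=0)))
    for lo in range(140,260,12):
        k=(P[:,2]>=lo)&(P[:,2]<lo+12)
        if k.sum()>8: print(lo,k.sum(),np.round(np.median(P[k],0)))
w=cv2.imread("pics/j.png"); cv2.imwrite("pics/k.png",np.hstack([cv2.resize(pic[130:310,280:480],(400,360)),cv2.resize(w,(400,360))]))
E
```

```text
time_s: 21.08
ee_pos: [572.3, 78.8, 227.4]
tcp_rot: [[-0.126, 0.992, 0.003], [0.992, 0.126, 0.001], [0.0, 0.003, -1.0]]
ft_force: [0.8, 0.1, -1.0]
opening: 25.6
time_s: 21.7
ee_pos: [585.8, -169.2, 225.7]
tcp_rot: [[-0.12, 0.993, -0.0], [0.993, 0.12, -0.002], [-0.002, -0.0, -1.0]]
ft_force: [-0.2, 0.8, -1.2]
opening: 25.5
time_s: 22.08
ee_pos: [586.6, -174.8, 225.5]
tcp_rot: [[-0.125, 0.992, -0.0], [0.992, 0.125, -0.0], [-0.0, -0.0, -1.0]]
ft_force: [-0.2, -0.1, -0.9]
opening: 25.6
t 22.075 tcp [ 586.6 -174.8  225.5] F [-0.2 -0.1 -0.9] op 25.597455296034614
1 [([588.0, -158.0, 247.0], 0.6)]
top 2596 [ 583.9 -168.1  258.4] ((584.6589965820312, -169.5785369873047), 12.548643112182617) all z [180. 260.]
1
[[ 571. -185.    0.]
 [ 575. -173.  199.]
 [ 707. -117.  229.]]
176 65 [ 575. -176.  183.]
188 106 [ 575. -175.  193.]
200 103 [ 574. -176.  206.]
212 56 [ 573. -172.  216.]
224 19 [ 575. -162.  228.]
```

View pics/k.png

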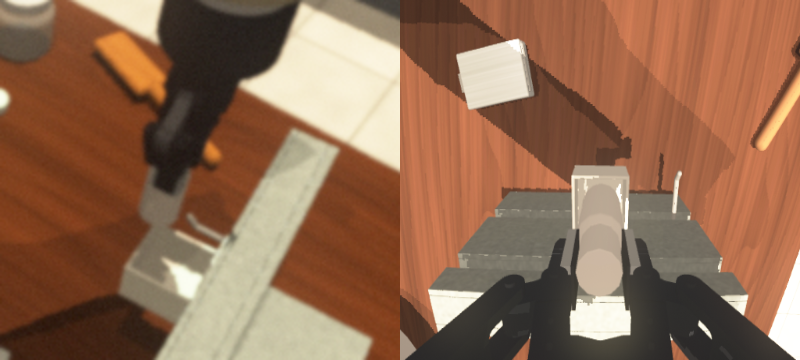

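```bash
python3 -m creep '[[0.003,-0.023,0,0],[0.003,-0.023,-0.01,0],[0.003,-0.023,-0.03,0],[0.003,-0.023,-0.03,0]]' && python3 -m creep '[[0,0,-0.02,0],[0,0,-0.035,0],[0,0,-0.044,0],[0,0,-0.044,0]]'; python3 b.py
```

```text
time_s: 22.82
ee_pos: [588.8, -196.6, 193.8]
tcp_rot: [[-0.125, 0.992, -0.003], [0.992, 0.125, 0.002], [0.002, -0.003, -1.0]]
ft_force: [-0.1, -0.2, 0.2]
opening: 25.5
time_s: 23.32
ee_pos: [589.4, -197.8, 151.1]
tcp_rot: [[-0.125, 0.992, -0.001], [0.992, 0.125, 0.0], [0.0, -0.001, -1.0]]
ft_force: [-0.4, 0.3, -0.3]
opening: 25.4
t 23.325 tcp [ 589.4 -197.8  151.1] F [-0.4  0.3 -0.3] op 25.39259468212845
1 [([589.0, -182.0, 173.0], 0.72)]
top 2604 [ 586.8 -191.   184. ] ((587.0025024414062, -192.33987426757812), 12.212002754211426) all z [108. 185.]
```

```bash
python3 -m creep '[[0,0,-0.001,0],[0,0,-0.002,0],[0,0,-0.003,0],[0,0,-0.003,0]]' && python3 -m creep '[[0,0,-0.001,0],[0,0,-0.0015,0],[0,0,-0.0015,0]]'
```

```text
time_s: 23.98
ee_pos: [589.6, -198.0, 148.4]
tcp_rot: [[-0.125, 0.992, -0.0], [0.992, 0.125, 0.0], [0.0, -0.0, -1.0]]
ft_force: [0.0, -0.3, 0.7]
opening: 25.3
time_s: 24.35
ee_pos: [589.6, -198.0, 146.9]
tcp_rot: [[-0.125, 0.992, -0.0], [0.992, 0.125, 0.0], [0.0, -0.0, -1.0]]
ft_force: [0.1, -0.8, -0.9]
opening: 25.4
```

```bash
python3 -m creep '[[0,0,-0.0005,0],[0,0,-0.001,0],[0,0,-0.001,0]]' && python3 -m creep '[[0,0,-0.0005,0],[0,0,-0.001,0],[0,0,-0.001,0]]'
```

```text
time_s: 24.72
ee_pos: [589.6, -198.0, 146.0]
tcp_rot: [[-0.125, 0.992, -0.0], [0.992, 0.125, -0.0], [-0.0, -0.0, -1.0]]
ft_force: [-0.4, -0.3, -0.2]
opening: 24.8
time_s: 25.1
ee_pos: [589.9, -198.0, 145.7]
tcp_rot: [[-0.125, 0.992, 0.001], [0.992, 0.125, 0.0], [0.0, 0.001, -1.0]]
ft_force: [-0.5, 1.1, 6.6]
opening: 25.4
```

Contact at 6.6 N: the bottle stands on the floor. I'll ease up 0.5 mm, release, and rise.

```bash
python3 -m creep '[[0,0,0.0005,0],[0,0,0.0005,0]]' && python3 -m creep '[[0,0,0.0005,0],[0,0,0.0005,0],[0,0,0.0005,0],[0,0,0.0005,0],[0,0,0.0005,0]]' 1 && python3 -m creep '[[0,0.001,0.02,0],[0,0.002,0.06,0],[0,0.003,0.11,0],[0,0.06,0.11,0],[0,0.12,0.11,0]]' && python3 -m creep '[[0,0,0,0],[0,0,0,0],[0,0,0,0]]'
python3 - <<'E'
from h import *
st(); o=np.array([581.7,-226.4,0]);px=np.array([.1132,-.9936,0]);py=np.array([.9936,.1132,0]); ims=[]
for n in("top","side"):
    pic,d,p=cam(n); P=pts(d,p,np.ones(d.shape,bool))[0]; Q=P-o;a=Q@px;b=Q@py;z=P[:,2]
    near=(a>-80)&(a<-4)&(abs(b-10)<45)
    r=near&(z>128)&(z<138); f=near&(z>92)&(z<106); t=near&(z>172)&(z<190); h=(abs(b-10)<30)&(a>-7)&(a<-1)&(z>150)&(z<165)
    for q,k in(("rim",r),("floor",f),("bottletop",t),("plate top",h)):
        if k.sum()>4: print(n,q,k.sum(),"x",np.round(np.percentile(a[k],[2,50,98]),1),"y",np.round(np.percentile(b[k],[2,50,98]),1),"z",np.round(np.median(z[k]),1))
    for t in("lens_case_center","tweezers_center","ring_dish_rim","alu_box"): print(t,find(n,t,p))
    ims.append(pic)
cv2.imwrite("pics/l.png",np.hstack([cv2.resize(ims[0][120:270,320:420],(300,450)),cv2.resize(ims[1][130:310,280:480],(500,450))]))
E
```

```text
time_s: 25.35
ee_pos: [589.8, -198.0, 145.7]
tcp_rot: [[-0.125, 0.992, 0.0], [0.992, 0.125, 0.0], [-0.0, 0.0, -1.0]]
ft_force: [-0.6, 1.7, 4.1]
opening: 25.6
time_s: 25.98
ee_pos: [589.6, -198.0, 146.0]
tcp_rot: [[-0.125, 0.992, -0.0], [0.992, 0.125, -0.0], [-0.0, -0.0, -1.0]]
ft_force: [-0.1, 0.6, 0.1]
opening: 86.2
time_s: 26.6
ee_pos: [589.8, -77.5, 256.8]
tcp_rot: [[-0.123, 0.992, 0.002], [0.992, 0.123, -0.0], [-0.0, 0.002, -1.0]]
ft_force: [0.8, 1.9, -0.8]
opening: 85.5
time_s: 26.98
ee_pos: [589.4, -79.8, 256.1]
tcp_rot: [[-0.122, 0.992, 0.0], [0.992, 0.122, -0.001], [-0.001, -0.0, -1.0]]
ft_force: [-0.6, 0.6, -0.7]
opening: 85.6
t 26.975 tcp [589.4 -79.8 256.1] F [-0.6  0.6 -0.7] op 85.56116636207078
lens_case_center [([707.0, 105.0, 16.0], 0.51)]
tweezers_center [([407.0, 168.0, 4.0], 0.73)]
ring_dish_rim [([691.0, 240.0, 16.0], 0.85), ([710.0, 107.0, 16.0], 0.2)]
alu_box [([452.0, -84.0, 28.0], 0.69), ([404.0, 167.0, 4.0], 0.17)]
side rim 321 x [-60.3 -33.5  -6.8] y [-17.9  -1.9  37.9] z 132.3
side floor 294 x [-57.  -31.1  -8.7] y [-18.   13.7  36.5] z 99.3
side bottletop 193 x [-43.6 -32.8 -22.5] y [ 0.3  9.7 22.4] z 178.4
side plate top 32 x [-4.1 -3.4 -2.5] y [-16.9   7.6  35.6] z 158.0
lens_case_center [([705.0, 95.0, 15.0], 0.87), ([572.0, -270.0, 7.0], 0.3)]
tweezers_center [([404.0, 169.0, 5.0], 0.66)]
ring_dish_rim [([700.0, 242.0, 15.0], 0.94), ([564.0, -198.0, 120.0], 0.39)]
alu_box [([433.0, -103.0, 25.0], 0.85)]
```

View pics/l.png

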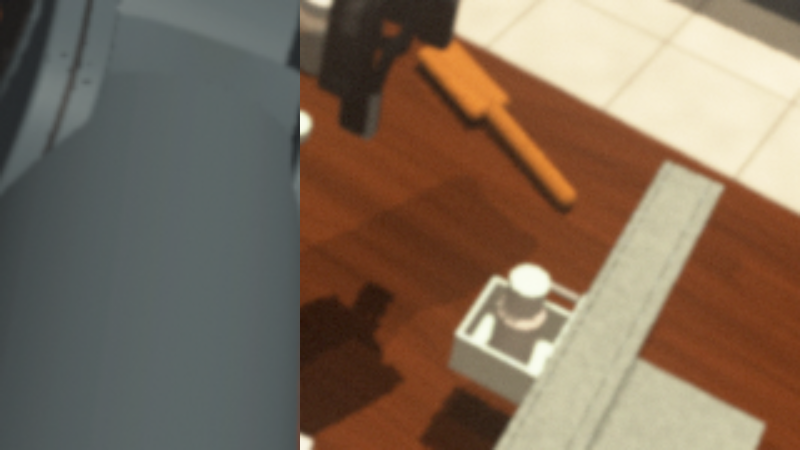

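```bash
python3 -c "
from plant import bot
bot.job_done()"
```

```text
the job is handed in; nothing more can be done
```

The bin hangs in the upper groove, the bottle stands upright in it, both are released, and the job is handed in. It reported no verdict. The last reading was at 27 s of the 67 allowed.

**What I did:** I gripped the bin by its side walls and levered its front up to about 49° on the peg. That is steeper than the 42° you gave, because it overshot. A quick geometry check showed the steeper angle still fits. I slid the tongue in behind the lip without contact, pressed the bin down on the ledge to about 32°, and let go so it swung home. I then took the bottle by its cap, lowered it until it touched the bin floor, released it and backed the arm away.

**Last checks, by camera (good to about 2 mm):**
- **Bin:** after release its floor was level to about 0.03 rad. In the last pictures the back plate top was at 158 mm (159 expected), the floor at 99 mm (100 expected), and the heel about 1–2 mm out from the face. The rim read about 3 mm low: 132 mm against 135 expected.
- **Bottle:** it stands upright, within about 2 mm of the bin's centre, with its top at about 178–180 mm.
- **Bystanders:** in the side camera they are where they started, to within a few mm. The last top view was partly blocked by the arm and put the aluminium box about 19 mm off; I took that as a visibility error. It also put the lens case about 10 mm from where the side camera did.

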